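Hang the folding paddle back on the tool rack

TASK

The packing bench's tool rack has just been carried in and its carry handle still leans over the board: first swing the handle right back until it rests against its rear stop. Then hang the blue paddle by its eye on the empty peg of the blue plate, pushed down the peg to lie flat on the plate with its blade pointing down the slope. Leave the other things on the bench where they are.

Things in the scene. Friction and masses are not known exactly. Their poses are not given: they have to be found in the camera images.
- rack: Fixed tool rack: white board 200 x 320 mm on steel legs, sloping 30 degrees from horizontal, low edge towards the robot, carrying two coloured peg plates. Origin on the table under the board's centre; x points to the rack's back (the board rises that way), y along its width, z up. Board centre 125 mm above the origin; top edge at x +87, height 175 mm.
- handle (a joint): The rack's carry handle, a steel U with a yellow sleeve, hinged at both sides of the board about the rack's y axis. In rad: 0 leans 50 degrees forward from vertical, over the board; it grows as the handle swings up and back; 1.396 is its rear stop, 30 degrees behind vertical. It is stiff and stays where it is left.
- handle_bar (a point): Centre of the yellow grip sleeve of the carry handle: a round bar 18 mm thick, 140 mm long, parallel to the rack's y, 140 mm from the hinge axis; it turns with the handle.
- handle_hinge (a point): Point on the handle's hinge axis in the middle of the rack, 125 mm above the table.
- peg_blue: Fixed blue plate 186 x 100 x 3 mm on the board, left or right half, with one empty steel peg near its top. Origin on the table, 80 mm to one side of the rack's origin; axes as the rack's.
- peg_root (a point): Root of the empty peg, on the face of the blue plate. Its z axis is the peg's axis, square to the board (30 degrees from vertical, leaning towards the robot); x points up the slope, y along the rack. The peg is 12 mm thick and 40 mm long from here; the board's slope runs 160 mm down from here.
- peg_grey: Fixed grey plate, the same size, on the other half of the board; black-handled scissors, fixed, hang on its peg, up to 15 mm off the plate. Origin as for the blue one.
- paddle: Blue folding paddle, loose, 188 mm long, lying flat: blue bar handle (x -36 to +58, 24 wide, 20 mm high), a flat blue eye at one end (ring 40 mm outside, 22 mm hole, 8 mm thick, centre at x +75), a steel blade at the other (60 x 60 x 4 mm, x -93 to -33). Origin on the underside near its middle; x points to the eye, z up when lying.
- paddle_eye (a point): Centre of the paddle's eye hole, 4 mm above its underside, 75 mm along x from the paddle's origin; the hole's axis is the paddle's z.
- paddle_grip (a point): Point inside the paddle's handle, 10 mm above the underside, 15 mm along x from the origin; pinch the 24 mm width here.
- scraper: Bystander: loose scraper with an orange handle of 104 x 24 x 20 mm, no eye, and a steel blade 70 mm wide; 153 mm long. Origin on its underside, x along the handle away from the blade.
- scissors: Bystander: loose black-handled scissors, 245 mm long, 82 mm across the loops, 9 mm high, lying flat. Origin on the underside about 70 mm from the loops' centre; x points to the loops.
- tape: Bystander: white roll 90 mm across, 24 mm high, lying flat. Origin under its centre.
- bottle: Bystander: upright white bottle with blue cap, 60 mm across, 150 mm high. Origin under its centre.
- carton: Bystander: cardboard carton 90 x 140 x 60 mm. Origin under its centre.
- pack: Bystander: flat white pouch pack with a green band, 120 x 170 x 22 mm. Origin under its centre.
Not all that is in view belongs to the job. Of the things that look like the paddle, the smaller one is meant.

How it is judged:
On the way, in this order (a step that is already met when the one before it is completed fails the run):
1. the carry handle is back at its rear stop while the paddle is still off the peg (value of joint handle above 1.31 rad and distance between paddle_eye and peg_root above 0.06 m), for 0.2 s.
2. the paddle's eye is on the peg of the blue plate (x of paddle_eye in the frame of peg_root between -0.01 and 0.01 m and y of paddle_eye in the frame of peg_root between -0.01 and 0.01 m and z of paddle_eye in the frame of peg_root between -0.004 and 0.018 m), for 0.1 s.
At the end, for the whole second after the job is handed in: Paddle at rest, eye centre within 10 mm of the blue plate's peg axis (along and across the slope) and under 18 mm off the plate, flat within 10 degrees, grip point at least 45 mm down-slope of the peg (blade down); carry handle within 0.09 rad of its rear stop (all of step 2 and value of joint handle above 1.31 rad and angle between the z axis of paddle and the z axis of peg_root, either way round below 0.17 rad and x of paddle_grip in the frame of peg_root below -0.045 m and linear speed of paddle below 0.02 m/s and angular speed of paddle below 0.2 rad/s); the robot touches nothing.
It fails at once if a bystander on the bench is shifted by more than 30 mm (distance of any of scraper, scissors, tape, bottle, carton, pack from where it was at the start of the episode above 0.03 m).
It also fails if it takes over 61 s, if anything falls off the work surface, if the arm or the gripper's body presses on something with over 40 N, if the wrist force passes 120 N, or if a joint passes its speed limit or range.

ROBOT

A 6-joint arm with a two-finger parallel gripper is mounted at the origin on the work surface. World frame = base frame: x ahead of the robot, y to its left, z up, the work surface at z = 0. Lengths are in m, angles in rad, forces in N, time in s.
With the tool pointing down it reaches from about 0.4 to 0.825 m from the base axis. Payload 7 kg.
Tool frame: the origin (TCP) lies at the very end of the fingers, on their centre line; the grasp point (between the pads) lies 19 mm behind it (arm.grasp_offset is the distance from the TCP to the grasp point, in m); z points along the fingers, y is the line along which they close (so a half turn about z gives the same grasp; the last joint's range is limited). The gripper opens to 88 mm and grips with 3 to 60 N. Pads are 19 mm wide; open, the fingers measure 130 mm over their backs; the gripper's body (78 mm by 193 mm) begins 47 mm behind the grasp point.
Start: joints at [1.435, 0.359, 0.012, 0, -1.224, -0.288], TCP at [0.278, 0.615, 0.227] pointing down, gripper open.
Joint ranges: [-3.07, 3.07], [-1.43, 2.12], [-1.02, 1.25], [-3.03, 1.67], [-3.05, -0], [-3.03, 3.03]. Speed limits (rad/s): [2.39, 2.39, 3.01, 3.14, 3.14, 3.14].

INTERFACE

Orientations are given as [roll, pitch, yaw] about the fixed x, y, z axes, in that order (R = Rz(yaw) Ry(pitch) Rx(roll)).
In Python, from station import get_state, cams, arm, nets gives the robot as it stands.
- The arm moves only by the shell command python3 -m creep 'ROWS' [FORCE]. ROWS is a JSON object of lists of equal length, an entry for each row: "translation": the shift along the world's x, y, z in mm, a list of three; "spin": the turn about the world's z in rad; "gripper": the opening, from 0 (shut) to 1 (fully open). In form: {"translation": [[dx, dy, dz], ...], "spin": [spin, ...], "gripper": [gripper, ...]}. A call has 1 to 8 rows; each row shifts and turns the commanded pose from where the row before left it; what a row does not reach is not made up. A row lasts 1/10 s, in which the tool goes at most 50 mm and 8.59 degrees, less where a joint would pass 70% of its speed; a pose out of reach is approached as far as the arm can. A call is refused whole if a number of a shift passes 50 or a number of a turn 0.15, either way. A call with a gripper value outside its range is refused whole. The fingers move at their own pace and stop on an object; FORCE is the grip in N (left out, the last holds). Time passes only in rows, so rows that do not move let the fingers close. It gives the time, the measured TCP pose, the force, the opening and the grip force at its end, in the units of the state.
- get_state(): the state, without advancing time (a new reading comes with each control period).
- cams.grab_frame(name): name is "side" or "top" or "wrist"; returns a dict with "img" (480x640x3 uint8, red, green, blue), "mtx" (3x3 intrinsics, pixels), "R" (3x3) and "t" (3): a world point X has camera coordinates R X + t. Camera axes: x right, y down, z forward; pixel columns grow to the right and rows downward; lengths in m; the calibration is good to about 2 mm. The wrist camera is an equidistant fisheye: a pixel r from the principal point sees the ray r / f radians off the axis. A picture is of the moment at which its call begins. There is no depth.
- arm.job_done(): hands the job in; it is judged then, once.
Trained networks look in the newest picture that a camera, given by its name, has taken for a name from the list of things; names that differ only in an ending like _2 or _b are one class to them, and where a whole thing is asked for, a point or a joint stands for the part that bears it (a point fixed in the world has none). Each returns a list of dicts, best first, with "confidence" (0 to 1); they miss things now and then, are a little off and sometimes report something else, mostly with a low value. They report only what shows in the picture. A call takes as long as a camera call. They do not tell look-alikes from the thing itself.
- nets.search_frame(camera, label): "centre" ([x, y, z] in m, in world coordinates, good to about 4 mm: the middle of the surface that is visible of it).
- nets.pinpoint(camera, label): "centre" ([x, y, z] in m, in world coordinates, good to about 4 mm: a listed point, or the origin of a listed thing).
The state is a dict: "t": time; "q": joint angles; "qd": joint speeds; "joint_efforts": joint torques, N m; "eef_pos": TCP position; "ee_rot": TCP orientation; "force": force on the tool from outside, world axes, zero at the start; "moment": the same for the moment, N m; "width": finger opening in m; "gripper_force": force on a finger pad.
Only numpy, scipy, OpenCV 4.12 (cv2) and the standard library are available. Lean on these libraries where they do the work, as an engineer would, in place of code of your own. Each camera call takes 0.05 s, during which the arm holds its last target. There are 200 camera calls.

## Working session

There is one attempt and no reset: what is moved stays moved. The work goes in short steps, Python scripts to look and compute and a shell command to move; the robot and the scene stay as the last step left them, time stands still between calls to the robot, and variables do not carry over. Pictures are saved under pics/ and viewed, at most 10 in all, crops included, and the job is handed in when it is done.

```bash
ls; mkdir -p pics; cat > h.py <<'E'
import numpy as np, cv2
from station import get_state, cams, arm, nets
def save(f,name,crop=None,scale=1):
    im=f["img"][:,:,::-1]
    if crop: x0,y0,x1,y1=crop; im=im[y0:y1,x0:x1]
    cv2.imwrite(name,cv2.resize(im,None,fx=scale,fy=scale))
def proj(f,X):
    c=f["R"]@np.array(X)+f["t"]; p=f["mtx"]@c; return (p[:2]/p[2]).round(0)
def ray(f,u,v,z):
    d=f["R"].T@np.linalg.solve(f["mtx"],[u,v,1.]); o=-f["R"].T@f["t"]
    return o+d*(z-o[2])/d[2]
E
python3 - <<'E'
from h import *
for c in("top","side"):
    f=cams.grab_frame(c); save(f,f"pics/{c}0.png"); print(c,"cam at",(-f["R"].T@f["t"]).round(2))
    for l in ["rack","handle_bar","handle_hinge","peg_blue","peg_root","peg_grey","paddle","paddle_eye","paddle_grip","scraper","scissors","tape","bottle","carton","pack"]:
        print(l,[(np.round(r["centre"],3).tolist(),round(r["confidence"],2),proj(f,r["centre"]).tolist()) for r in nets.pinpoint(c,l)[:4]])
print(get_state()["t"])
E
```

```text
pics
top cam at [0.42 0.03 1.21]
rack [([0.609, 0.13, -0.001], 0.58, [276.0, 198.0])]
handle_bar [([0.537, 0.085, 0.233], 0.61, [287.0, 213.0]), ([0.572, 0.19, 0.004], 0.41, [254.0, 211.0]), ([0.275, 0.386, -0.003], 0.2, [185.0, 322.0])]
handle_hinge [([0.608, 0.127, 0.124], 0.95, [273.0, 190.0])]
peg_blue [([0.573, 0.194, 0.004], 0.62, [253.0, 211.0])]
peg_root [([0.621, 0.235, 0.163], 0.59, [226.0, 183.0])]
peg_grey [([0.646, 0.053, 0.002], 0.83, [303.0, 184.0])]
paddle [([0.459, -0.213, 0.002], 0.82, [401.0, 248.0]), ([0.204, -0.367, 0.006], 0.61, [462.0, 341.0])]
paddle_eye [([0.273, -0.445, 0.002], 0.72, [489.0, 314.0]), ([0.53, -0.182, 0.009], 0.58, [390.0, 223.0]), ([0.648, 0.055, 0.001], 0.15, [302.0, 183.0])]
paddle_grip [([0.216, -0.384, 0.016], 0.86, [469.0, 337.0]), ([0.476, -0.21, 0.009], 0.8, [401.0, 242.0])]
scraper [([0.468, -0.42, -0.001], 0.79, [476.0, 243.0])]
scissors [([0.752, -0.16, -0.0], 0.6, [378.0, 144.0])]
tape [([0.703, -0.377, -0.001], 0.57, [457.0, 159.0])]
bottle [([0.505, 0.497, 0.004], 0.55, [142.0, 239.0])]
carton [([0.275, 0.387, -0.002], 0.59, [184
[... 628 characters left out ...]
0.94, [338.0, 455.0]), ([0.529, -0.177, 0.005], 0.6, [379.0, 327.0])]
paddle_grip [([0.216, -0.382, 0.013], 0.75, [302.0, 441.0]), ([0.476, -0.202, 0.014], 0.64, [366.0, 339.0]), ([0.61, 0.127, 0.128], 0.25, [352.0, 215.0])]
scraper [([0.466, -0.421, 0.001], 0.69, [411.0, 413.0]), ([0.509, 0.497, -0.004], 0.28, [270.0, 193.0])]
scissors [([0.745, -0.162, -0.0], 0.69, [444.0, 298.0]), ([0.478, -0.205, 0.012], 0.62, [367.0, 340.0])]
tape [([0.707, -0.376, 0.001], 0.7, [484.0, 360.0])]
bottle [([0.51, 0.498, -0.003], 0.65, [270.0, 192.0])]
carton [([0.269, 0.388, -0.0], 0.83, [211.0, 231.0])]
pack [([0.364, -0.05, 0.003], 0.97, [299.0, 316.0]), ([0.533, 0.082, 0.236], 0.27, [336.0, 200.0])]
1.6
```

View pics/top0.png

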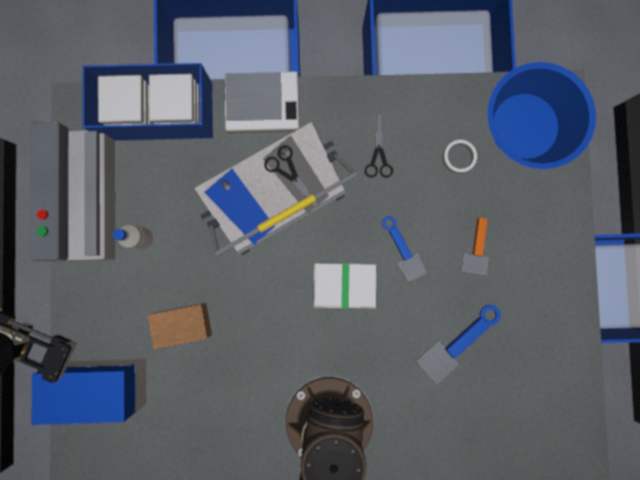

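View pics/side0.png

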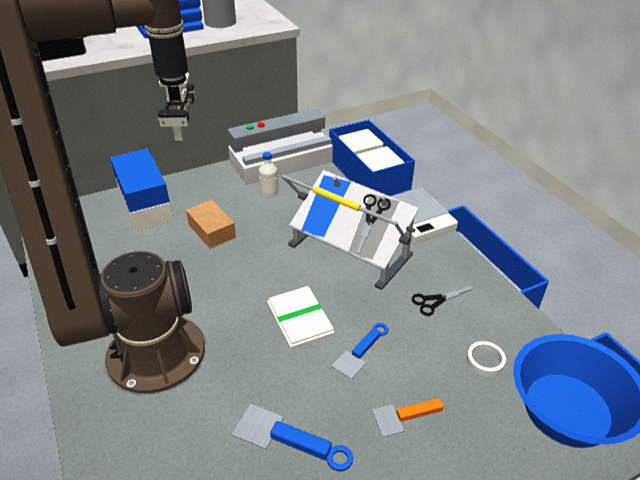

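The top picture shows three possible paddles: the small blue one at (405,248), the large blue one at (460,341) and the orange scraper at (478,245). The large one measures about 104 mm from origin to eye. The small one measures about 77 mm, which fits the 75 mm given, so I choose (405,248). The handle's yellow sleeve shows at (287,213), leaning forward, and the empty blue peg at (226,183). Next is a close crop and refined measurements.

```bash
python3 - <<'E'
from h import *
s=get_state(); print(s["t"],np.round(s["eef_pos"],3),np.round(s["ee_rot"],3),s["width"])
T=cams.grab_frame("top"); S=cams.grab_frame("side")
a=cv2.resize(T["img"][205:295,370:450,::-1],(400,450),interpolation=cv2.INTER_CUBIC)
b=cv2.resize(T["img"][150:240,190:270,::-1],(400,450),interpolation=cv2.INTER_CUBIC)
cv2.imwrite("pics/crop1.png",np.hstack([a,b]))
def hsv(f): return cv2.cvtColor(f["img"],cv2.COLOR_RGB2HSV)
def pts(f,lo,hi,box):
    m=cv2.inRange(hsv(f),lo,hi); k=np.zeros_like(m); x0,y0,x1,y1=box; k[y0:y1,x0:x1]=m[y0:y1,x0:x1]
    v,u=np.nonzero(k); return u,v
# yellow sleeve
B=[]
for f,box in((T,(240,180,340,245)),(S,(290,170,390,220))):
    u,v=pts(f,(20,120,100),(35,255,255),box); B.append((u.mean(),v.mean())); print("yellow",len(u),B[-1])
def tri(ps):
    A=[]
    for f,(u,v) in ps:
        P=f["mtx"]@np.c_[f["R"],f["t"]]; A+= [u*P[2]-P[0],v*P[2]-P[1]]
    X=np.linalg.svd(np.array(A))[2][-1]; return X[:3]/X[3]
print("bar",tri([(T,B[0]),(S,B[1])]).round(4))
# paddle handle blue in top
u,v=pts(T,(100,120,60),(130,255,255),(375,205,420,285))
W=np.array([ray(T,a,b,0.02)[:2] for a,b in zip(u,v)]); c,vec=cv2.PCACompute(W.astype(np.float32),mean=None)
print("paddle blue",len(u),c,vec[0],np.arctan2(vec[0,1],vec[0,0]), "extent",np.ptp((W-c)@vec[0]),((W-c)@vec[0]).min(),((W-c)@vec[0]).max())
E
```

```text
1.6 [0.278 0.615 0.227] [-3.142 -0.    -0.424] 0.08764037711336335
yellow 454 (np.float64(287.3480176211454), np.float64(212.33259911894274))
yellow 296 (np.float64(336.19256756756755), np.float64(198.0641891891892))
bar [0.5368 0.0852 0.2387]
paddle blue 432 [[ 0.4883534  -0.19891521]] [0.8935993  0.44886556] 0.46549544 extent 0.12865032815281427 -0.06379101902151287 0.0648593091313014
```

View pics/crop1.png

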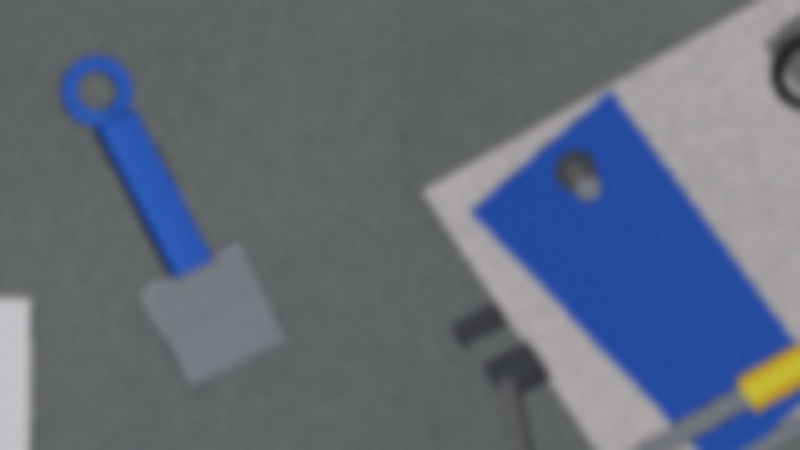

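The left crop is the small paddle, with its eye at top pixel (389,223) and its blade at (413,268). The right crop is the blue plate, with its peg root at about (225,184) and tip at (227,187). The bar triangulates 140 mm from the hinge, which agrees with the description, and it leans about 36°. I now go in front of the bar with the gripper shut.

```bash
python3 -m creep '{"translation":[[14,-44,20],[14,-44,20],[14,-44,20],[14,-44,15],[14,-44,0],[14,-44,0],[14,-44,0],[14,-44,0]],"spin":[0.07,0.07,0.07,0.07,0.07,0.07,0.07,0.07],"gripper":[0,0,0,0,0,0,0,0]}' 40
python3 -m creep '{"translation":[[14,-44,0],[14,-44,0],[14,-44,0],[14,-44,0],[14,-44,-20],[0,0,-45],[0,0,-20],[0,0,0]],"spin":[0.07,0.07,0.07,0.07,0.07,0,0,0],"gripper":[0,0,0,0,0,0,0,0]}'
```

```text
t: 2.5
eef_pos: [0.3895, 0.2623, 0.3016]
ee_rot: [-3.141, -0.001, 0.14]
force: [0.6, -0.2, 0.0]
width: 0.029
gripper_force: 0.0
t: 3.3
eef_pos: [0.4575, 0.043, 0.2137]
ee_rot: [-3.141, 0.005, 0.484]
force: [0.1, 0.2, 0.3]
width: 0.0003
gripper_force: 0.0
```

```bash
python3 -m creep '{"translation":[[22,12,0],[22,12,0],[17,9,2],[13,7,5],[13,7,5],[13,7,4],[13,7,3],[13,7,1]],"spin":[0,0,0,0,0,0,0,0],"gripper":[0,0,0,0,0,0,0,0]}'
python3 -m creep '{"translation":[[13,7,0],[13,7,-2],[13,7,-3],[0,0,0]],"spin":[0,0,0,0],"gripper":[0,0,0,0]}'
python3 - <<'E'
from h import *
for c in("top","side"):
    f=cams.grab_frame(c); print([(np.round(r["centre"],3).tolist(),round(r["confidence"],2)) for r in nets.pinpoint(c,"handle_bar")[:2]])
E
```

```text
t: 4.1
eef_pos: [0.586, 0.113, 0.2389]
ee_rot: [3.141, -0.002, 0.487]
force: [-2.1, -1.9, 2.7]
width: 0.0005
gripper_force: 1.3
t: 4.5
eef_pos: [0.6256, 0.1346, 0.2306]
ee_rot: [3.142, 0.0, 0.487]
force: [-0.5, 0.0, -1.1]
width: 0.0004
gripper_force: 0.0
[]
[([0.642, 0.142, 0.262], 0.64)]
```

```bash
python3 -m creep '{"translation":[[9,5,-1],[9,5,-2],[5,2,-1],[4,2,0],[0,0,0]],"spin":[0,0,0,0,0],"gripper":[0,0,0,0,0]}'
python3 -m creep '{"translation":[[4,2,0],[0,0,0]],"spin":[0,0],"gripper":[0,0]}'
python3 -m creep '{"translation":[[4,2,0],[0,0,0]],"spin":[0,0],"gripper":[0,0]}'
```

```text
t: 5.2
eef_pos: [0.6519, 0.1476, 0.2269]
ee_rot: [3.141, 0.0, 0.486]
force: [0.1, -0.0, 0.3]
width: 0.0007
gripper_force: 0.1
t: 5.4
eef_pos: [0.6529, 0.1481, 0.2271]
ee_rot: [-3.141, 0.006, 0.486]
force: [-10.4, -3.2, 1.7]
width: 0.0007
gripper_force: 5.4
t: 5.6
eef_pos: [0.6531, 0.1481, 0.227]
ee_rot: [-3.141, 0.014, 0.486]
force: [-25.7, -8.8, 10.6]
width: 0.0004
gripper_force: 13.1
```

```bash
python3 -m creep '{"translation":[[-22,-12,0],[-22,-12,0],[-22,-12,10],[-22,-20,20],[-10,-40,20],[-10,-45,0],[-10,-45,0],[-10,-45,0]],"spin":[0,0,0,0,0,0,0,0],"gripper":[0,0,0,0,0,0,0,0]}'
python3 - <<'E'
from h import *
r=[]
for c in("top","side"):
    f=cams.grab_frame(c)
    for l in("rack","handle_hinge","handle_bar","peg_blue","peg_grey","peg_root","paddle","paddle_eye","paddle_grip"):
        print(c,l,[(np.round(r["centre"],4).tolist(),round(r["confidence"],2)) for r in nets.pinpoint(c,l)[:2]])
    save(f,f"pics/{c}2.png")
E
```

```text
t: 6.4
eef_pos: [0.5313, -0.081, 0.2787]
ee_rot: [3.14, -0.003, 0.487]
force: [0.4, -0.3, -0.1]
width: 0.0005
gripper_force: 0.0
top rack []
top handle_hinge []
top handle_bar [([0.667, 0.1578, 0.2424], 0.74)]
top peg_blue [([0.4617, -0.2113, 0.0014], 0.73)]
top peg_grey []
top peg_root [([0.6174, 0.2337, 0.164], 0.38)]
top paddle [([0.2038, -0.3733, 0.0035], 0.91), ([0.4619, -0.2143, 0.0043], 0.65)]
top paddle_eye [([0.5305, -0.1798, 0.005], 0.89), ([0.2711, -0.4466, 0.0049], 0.87)]
top paddle_grip [([0.2141, -0.3793, 0.0141], 0.78), ([0.4759, -0.2084, 0.0112], 0.68)]
side rack [([0.606, 0.1277, -0.001], 0.71)]
side handle_hinge [([0.6099, 0.1253, 0.1273], 0.6)]
side handle_bar []
side peg_blue [([0.6066, 0.125, -0.0018], 0.64), ([0.573, 0.194, -0.0008], 0.62)]
side peg_grey [([0.6476, 0.0567, -0.0008], 0.7)]
side peg_root [([0.6187, 0.2411, 0.1653], 0.79)]
side paddle [([0.203, -0.3621, -0.0048], 0.82), ([0.4617, -0.213, 0.0013], 0.69)]
side paddle_eye [([0.2723, -0.4439, 0.0076], 0.68), ([0.532, -0.1773, 0.0045], 0.55)]
side paddle_grip [([0.2161, -0.383, 0.0129], 0.82), ([0.476, -0.2025, 0.0108], 0.6)]
```

```bash
python3 -m creep '{"translation":[[-15,-30,-20],[-15,-33,-35],[-15,-33,-40],[-15,-33,-45],[-5,0,-45],[0,0,-30],[0,0,0]],"spin":[-0.02,0,0,0,0,0,0],"gripper":[0.6,0.6,0.6,0.6,0.6,0.6,0.6]}'
```

```text
t: 8.1
eef_pos: [0.4662, -0.2016, 0.068]
ee_rot: [-3.138, 0.006, 0.465]
force: [1.0, -0.7, 0.7]
width: 0.0498
gripper_force: 0.0
```

```bash
python3 - <<'E'
from h import *
f=cams.grab_frame("wrist"); save(f,"pics/w1.png"); s=get_state(); print(np.round(s["eef_pos"],4),np.round(s["ee_rot"],3),s["width"])
for l in("paddle","paddle_eye","paddle_grip"): print(l,[(np.round(r["centre"],4).tolist(),round(r["confidence"],2)) for r in nets.pinpoint("wrist",l)[:2]])
E
```

```text
[ 0.4683 -0.2017  0.0705] [-3.14   0.004  0.466] 0.05165052101576011
paddle [([0.463, -0.2147, -0.0005], 0.67)]
paddle_eye [([0.5248, -0.18, 0.0061], 0.82)]
paddle_grip [([0.473, -0.2052, 0.008], 0.85)]
```

View pics/w1.png

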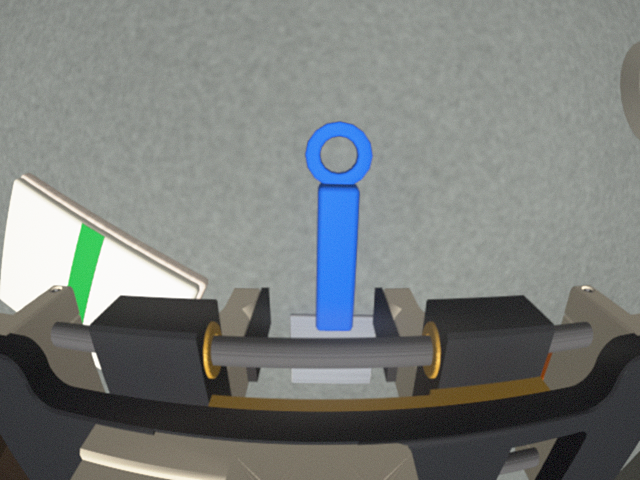

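The wrist view shows the paddle's eye at (338,153) and its handle at x≈337. That is about 7 mm right of the finger centre line, which agrees with the computed offset. I shift, descend and grip.

```bash
python3 -m creep '{"translation":[[2,-6,-25],[0,0,-25],[0,0,-12],[0,0,-4],[0,0,0]],"spin":[0,0,0,0,0],"gripper":[0.6,0.6,0.6,0.6,0.6]}' 40
python3 -m creep '{"translation":[[0,0,0],[0,0,0],[0,0,0],[0,0,0]],"spin":[0,0,0,0],"gripper":[0,0,0,0]}' 40
```

```text
t: 8.8
eef_pos: [0.4721, -0.2074, 0.0062]
ee_rot: [3.141, -0.0, 0.467]
force: [0.3, -0.3, 0.7]
width: 0.0526
gripper_force: 0.0
t: 9.2
eef_pos: [0.4718, -0.2075, 0.0061]
ee_rot: [3.141, -0.001, 0.466]
force: [0.9, -0.0, 0.3]
width: 0.0257
gripper_force: 0.0
```

```bash
python3 -m creep '{"translation":[[0,0,-3],[0,0,0],[0,0,0],[0,0,0],[0,0,0]],"spin":[0,0,0,0,0],"gripper":[0.3,0,0,0,0]}' 40
python3 -m creep '{"translation":[[0,0,20],[0,0,40],[0,0,50],[0,0,50],[0,0,50],[0,0,40],[0,0,0],[0,0,0]],"spin":[0,0,0,0,0,0,0,0],"gripper":[0,0,0,0,0,0,0,0]}'
```

```text
t: 9.7
eef_pos: [0.4713, -0.2075, 0.0024]
ee_rot: [-3.141, 0.0, 0.466]
force: [-0.5, -0.6, -2.0]
width: 0.0235
gripper_force: 39.9
t: 10.5
eef_pos: [0.4714, -0.2073, 0.2531]
ee_rot: [3.141, -0.002, 0.466]
force: [1.0, 0.3, -1.8]
width: 0.0238
gripper_force: 39.9
```

```bash
python3 - <<'E'
from h import *
f=cams.grab_frame("wrist"); save(f,"pics/w2.png"); s=get_state(); print(np.round(s["eef_pos"],4),np.round(s["ee_rot"],3),s["width"],s["gripper_force"])
for c in("wrist","top","side"):
  if c!="wrist": cams.grab_frame(c)
  for l in("paddle","paddle_eye","paddle_grip"): print(c,l,[(np.round(r["centre"],4).tolist(),round(r["confidence"],2)) for r in nets.pinpoint(c,l)[:2]])
E
```

```text
[ 0.4707 -0.2072  0.2517] [-3.14   0.     0.466] 0.023946879366760796 39.937262535095215
wrist paddle [([0.458, -0.2101, 0.2483], 0.78), ([0.4714, -0.4211, 0.0005], 0.21)]
wrist paddle_eye []
wrist paddle_grip [([0.4728, -0.2065, 0.2571], 0.96)]
top paddle [([0.2042, -0.3676, 0.005], 0.89)]
top paddle_eye [([0.2685, -0.4457, 0.0018], 0.9)]
top paddle_grip [([0.2152, -0.3846, 0.0141], 0.7), ([0.6688, 0.1564, 0.2424], 0.35)]
side paddle [([0.4612, -0.2093, 0.2507], 0.97), ([0.2019, -0.3615, -0.0012], 0.75)]
side paddle_eye [([0.2703, -0.4455, 0.006], 0.66), ([0.5297, -0.1756, 0.2511], 0.57)]
side paddle_grip [([0.2147, -0.3794, 0.0126], 0.91), ([0.4729, -0.2013, 0.2613], 0.59)]
```

View pics/w2.png

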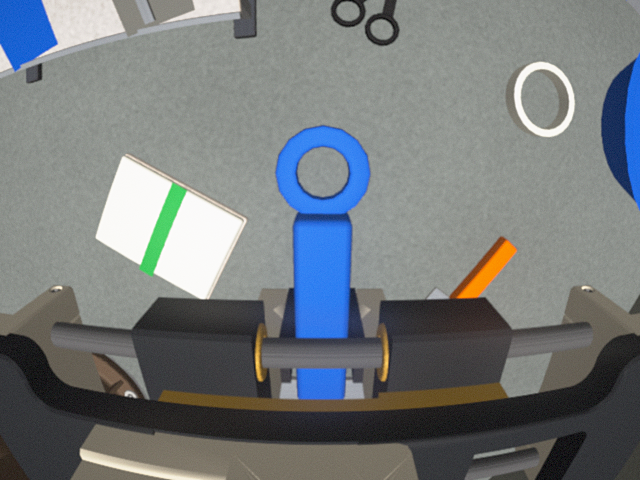

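The paddle is held straight, with its eye at (323,172). Before hanging it, I check the rack model against a close view by overlaying the projected board, plate and peg.

```bash
cat > ov.py <<'E'
from h import *
yaw=0.486; o=np.array([0.608,0.1265,0]); X=np.array([np.cos(yaw),np.sin(yaw),0]); Y=np.array([-X[1],X[0],0]); Z=np.array([0,0,1.])
U=X*np.cos(np.pi/6)+Z*.5; N=-X*.5+Z*np.cos(np.pi/6)
def P(u,y,n): return o+Z*.125+U*u+Y*y+N*n
root=np.array([0.619,0.237,0.165]); 
def rel(p): d=p-o-Z*.125; return (d@U,d@Y,d@N)
E
python3 - <<'E'
from ov import *
print("root in board frame",np.round(rel(root),4))
out=[]
for c,box in(("top",(190,110,350,260)),("side",(280,160,430,280))):
    f=cams.grab_frame(c); k=5 if c=="top" else 5
    x0,y0,x1,y1=box; im=cv2.resize(f["img"][y0:y1,x0:x1,::-1],None,fx=k,fy=k,interpolation=cv2.INTER_CUBIC)
    q=lambda p:tuple(int(v) for v in ((f["mtx"]@(f["R"]@p+f["t"]))[:2]/(f["R"]@p+f["t"])[2]-[x0,y0]+.5)*k)
    for (a,b,w,col) in((0,0,(100,160),(0,0,255)),(0,80,(93,50),(0,255,255))):
        cs=[P((a+sx*w[0])/1e3,(b+sy*w[1])/1e3,0) for sx,sy in((1,1),(1,-1),(-1,-1),(-1,1))]
        cv2.polylines(im,[np.array([q(p) for p in cs])],True,col,1)
    cv2.line(im,q(root),q(root+N*.04),(0,255,0),1); cv2.circle(im,q(root),3,(0,255,0),1)
    out.append(cv2.resize(im,None,fx=1 if c=="top" else 1,fy=1)); cv2.imwrite(f"pics/ov_{c}.png",im[:600,:800])
E
```

```text
root in board frame [0.0731 0.0926 0.004 ]
```

View pics/ov_top.png

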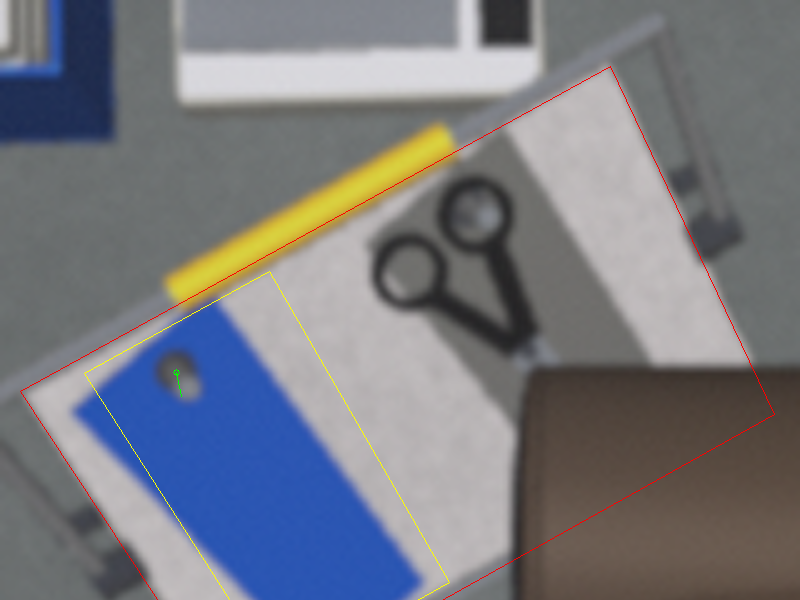

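View pics/ov_side.png

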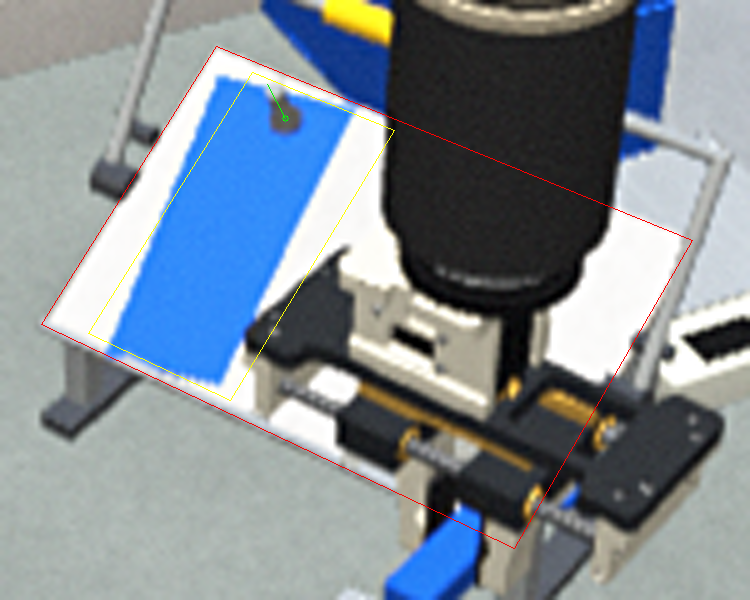

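The board model fits both views. The blue plate is twisted about 10° on the board, and the peg root sits near (176,371) in the top crop and (285,118) in the side crop. I refine the peg by fitting a cylinder silhouette in both views.

```bash
python3 - <<'E'
from ov import *
from scipy.optimize import minimize
K=8; V=[]
for c,box in(("top",(215,172,240,200)),("side",(325,172,347,192))):
    f=cams.grab_frame(c); x0,y0,x1,y1=box
    h=cv2.cvtColor(cv2.resize(f["img"][y0:y1,x0:x1],None,fx=K,fy=K,interpolation=cv2.INTER_CUBIC),cv2.COLOR_RGB2HSV)
    m=(h[...,1]<150).astype(np.uint8)
    n,lab,st,ce=cv2.connectedComponentsWithStats(m)
    g=((f["mtx"]@(f["R"]@root+f["t"]))[:2]/(f["R"]@root+f["t"])[2]-[x0,y0]+.5)*K
    ok=[(np.hypot(*(ce[i]-g)),i) for i in range(1,n) if st[i,4]>200]; i=min(ok)[1]
    print(c,st[i],"edge size",m.shape, "centroid px",ce[i]/K+[x0,y0]-.5)
    V.append((f,box,(lab==i).astype(np.uint8)))
def sil(p):
    r=[]
    a=np.linspace(0,2*np.pi,40); E=[.006*(np.cos(t)*U+np.sin(t)*Y) for t in a]
    for f,(x0,y0,x1,y1),m in V:
        C=np.array([p+e+N*n for e in E for n in(0,.04)])@f["R"].T+f["t"]; q=C@f["mtx"].T; q=(q[:,:2]/q[:,2:]-[x0,y0]+.5)*K
        im=np.zeros_like(m); cv2.fillConvexPoly(im,cv2.convexHull((q*16).astype(np.int32)),1,shift=4); r.append(im)
    return r
def cost(d):
    s=sil(root+U*d[0]/1e3+Y*d[1]/1e3+N*(d[2] if len(d)>2 else 0)/1e3)
    return sum(1-(a&v[2]).sum()/(a|v[2]).sum() for a,v in zip(s,V))
for d0 in([0,0],[0,0,0]):
    r=minimize(cost,d0,method="Nelder-Mead",options=dict(initial_simplex=np.vstack([d0]+[np.array(d0)+4*np.eye(len(d0))[i] for i in range(len(d0))]))); d=r.x
    p=root+U*d[0]/1e3+Y*d[1]/1e3+N*(d[2] if len(d)>2 else 0)/1e3
    print(d.round(1),r.fun,p.round(4),np.round(rel(p),4),[1-(a&v[2]).sum()/(a|v[2]).sum() for a,v in zip(sil(p),V)])
# eye from wrist
f=cams.grab_frame("wrist"); s=get_state(); z=s["eef_pos"][2]+.0056
w=(np.array([323,172])-f["mtx"][:2,2])/f["mtx"][0,0]; th=np.hypot(*w); d=np.r_[w/th*np.sin(th),np.cos(th)]
d=f["R"].T@d; o_=-f["R"].T@f["t"]; e=o_+d*(z-o_[2])/d[2]; print("eye",e.round(4),"tcp",np.round(s["eef_pos"],4),"t",s["t"])
E
```

```text
top [  48   65   78   84 4673] edge size (224, 200) centroid px [225.42863257 184.71915793]
side [    0     0   176   118 11033] edge size (160, 176) centroid px [336.16891371 176.78240279]
[ 1.8 -3.3] 1.1201579701807796 [0.6219 0.2348 0.1659] [0.0749 0.0892 0.004 ] [np.float64(0.35992301112061587), np.float64(0.7602349590601638)]
[ 2.  -3.7  1.6] 1.1176233733801186 [0.6215 0.2342 0.1674] [0.0751 0.0889 0.0056] [np.float64(0.3552321848919324), np.float64(0.7623911884881862)]
eye [ 0.53   -0.1778  0.2582] tcp [ 0.4715 -0.2075  0.2526] t 11.35
```

```bash
python3 - <<'E'
from ov import *
o_=[]
for c,box in(("top",(210,168,240,208)),("side",(322,170,352,200))):
    f=cams.grab_frame(c); x0,y0,x1,y1=box; k=400//(x1-x0)
    im=cv2.resize(f["img"][y0:y1,x0:x1,::-1],None,fx=k,fy=k,interpolation=cv2.INTER_NEAREST)
    im=cv2.resize(im,(390,520)) if False else im
    q=lambda p:tuple(int(v) for v in ((f["mtx"]@(f["R"]@p+f["t"]))[:2]/(f["R"]@p+f["t"])[2]-[x0,y0]+.5)*k)
    for n,col in((0,(0,255,0)),(.04,(0,255,255))):
        cv2.polylines(im,[np.array([q(root+N*n+.006*(np.cos(t)*U+np.sin(t)*Y)) for t in np.linspace(0,6.28,30)])],True,col,1)
    z=np.zeros((520,390,3),np.uint8); z[:min(520,im.shape[0]),:]=im[:520,:390]; o_.append(z); print(c,k,box)
cv2.imwrite("pics/peg.png",np.hstack(o_))
E
```

```text
top 13 (210, 168, 240, 208)
side 13 (322, 170, 352, 200)
```

View pics/peg.png

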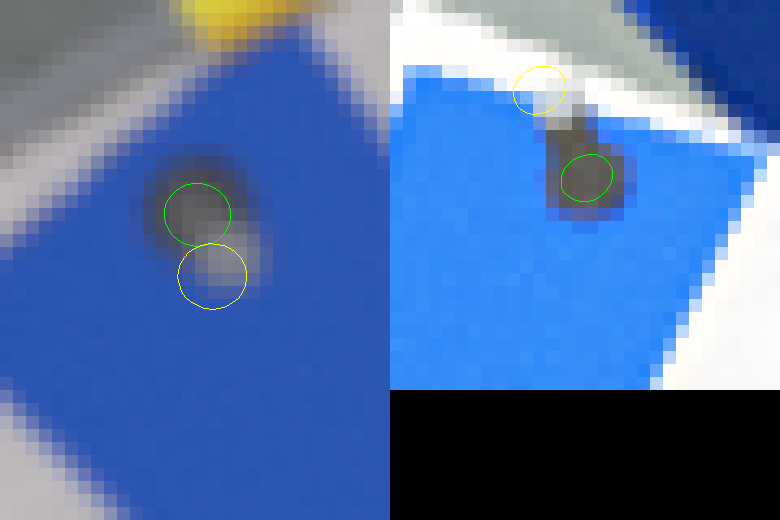

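```bash
python3 - <<'E'
from ov import *
T=cams.grab_frame("top"); S=cams.grab_frame("side")
def tri(a,b):
    A=[]
    for f,(u,v) in((T,a),(S,b)):
        Pm=f["mtx"]@np.c_[f["R"],f["t"]]; A+=[u*Pm[2]-Pm[0],v*Pm[2]-Pm[1]]
    X=np.linalg.svd(np.array(A))[2][-1]; X=X[:3]/X[3]
    return X
b=tri((224.9,183.3),(336.5,183.5)); t=tri((227.2,187.3),(334.4,177))
for n,p in(("base",b),("tip",t)): print(n,p.round(4),np.round(rel(p),4),[proj(f,p) for f in(T,S)])
# project true tip for candidate bases
print(np.linalg.norm(t-b))
for l in("peg_root",):
    print([(np.round(r["centre"],4),r["confidence"]) for c in("top","side") for r in nets.pinpoint(c,l)[:1]])
print("px scale top mm/px",1000/ (T["mtx"][0,0]/1.03))
E
```

```text
base [0.6197 0.2374 0.1635] [0.0731 0.0926 0.0023] [array([225., 184.]), array([337., 183.])]
tip [0.6046 0.2248 0.1985] [0.0739 0.0885 0.0422] [array([227., 187.]), array([334., 177.])]
0.04015345190875181
[(array([0.6191, 0.2351, 0.1642]), 0.96), (array([0.6169, 0.2387, 0.1646]), 0.89)]
px scale top mm/px 2.335823688403569
```

The peg now triangulates well: base to tip is 40.1 mm and perpendicular to the board. The plan has two steps. First I press the eye on the plate below the peg with a light grip, so the paddle pivots to the slope. Then I thread it along the peg axis. A script works out the waypoints.

```bash
cat >> ov.py <<'E'
n0=.003
def eye_to_tcp(u,y,n,tilt):   # tcp for eye at (u,y,n above plate), tilt deg (eye up)
    a=np.radians(tilt); e=P(u,y,n0+n)
    r=X*(.0656*np.cos(a)+.0064*np.sin(a))+Z*(.0656*np.sin(a)-.0064*np.cos(a))
    return e-r-Z*.008
def piv_to_tcp(u,y,n): return P(u,y,n0+n)-Z*.008
E
python3 - <<'E'
from ov import *
f=lambda p:(p*1000).round(0).tolist()
s=get_state(); print("tcp",f(s["eef_pos"]),s["t"])
a=eye_to_tcp(.010,.0895,.05,0); b=eye_to_tcp(.010,.0895,.016,0); pb=rel(b+Z*.008); c=piv_to_tcp(pb[0],pb[1],.015)
print("W1",f(a),"contact",f(b),"piv",np.round(pb,4),"pressed",f(c))
for n in(.060,.046,.03,.008): print("thread n",n,f(eye_to_tcp(.0735,.089 if n>.02 else .0905,n,27)))
print("N*10",(N*10).round(2),"U*10",(U*10).round(2))
E
```

```text
tcp [471.0, -207.0, 253.0] 11.65
W1 [492.0, 167.0, 174.0] contact [507.0, 175.0, 145.0] piv [-0.0436  0.0895  0.0573] pressed [525.0, 184.0, 111.0]
thread n 0.06 [541.0, 192.0, 184.0]
thread n 0.046 [547.0, 195.0, 172.0]
thread n 0.03 [554.0, 199.0, 158.0]
thread n 0.008 [563.0, 205.0, 139.0]
N*10 [-4.42 -2.34  8.66] U*10 [7.66 4.05 5.  ]
```

```bash
python3 -m creep '{"translation":[[2,46,0],[2,47,0],[2,47,0],[2,47,0],[3,47,0],[3,47,0],[3,46,0],[3,46,0]],"spin":[0.02,0,0,0,0,0,0,0],"gripper":[0,0,0,0,0,0,0,0]}'
python3 -m creep '{"translation":[[0,0,0],[0,0,-40],[0,0,-38],[0,0,0],[0,0,0]],"spin":[0,0,0,0,0],"gripper":[0,0,0,0,0]}' 10
python3 - <<'E'
from h import *
f=cams.grab_frame("side"); print([(np.round(r["centre"],4),round(r["confidence"],2)) for l in("paddle","paddle_eye","paddle_grip") for r in nets.pinpoint("side",l)[:3] if r["centre"][0]>.35])
E
```

```text
t: 12.45
eef_pos: [0.4912, 0.1675, 0.2529]
ee_rot: [-3.142, -0.001, 0.487]
force: [1.9, 0.0, -2.2]
width: 0.0236
gripper_force: 39.9
t: 12.95
eef_pos: [0.4918, 0.1652, 0.1752]
ee_rot: [3.141, 0.001, 0.487]
force: [0.1, 0.6, -1.5]
width: 0.0237
gripper_force: 10.0
[(array([0.4846, 0.1607, 0.1733]), 0.56), (array([0.5488, 0.1969, 0.1758]), 0.8), (array([ 0.7072, -0.3796,  0.0009]), 0.5), (array([ 7.069e-01, -3.805e-01,  6.000e-04]), 0.66), (array([0.4969, 0.17  , 0.1838]), 0.55)]
```

```bash
python3 -m creep '{"translation":[[8,5,-15],[7,4,-14],[0,0,0]],"spin":[0,0,0],"gripper":[0,0,0]}' 8
python3 -m creep '{"translation":[[4,2,-8],[5,2,-9],[0,0,0]],"spin":[0,0,0],"gripper":[0,0,0]}'
python3 -m creep '{"translation":[[4,2,-8],[4,3,-8],[0,0,0]],"spin":[0,0,0],"gripper":[0,0,0]}'
python3 - <<'E'
from h import *
f=cams.grab_frame("side"); print([(np.round(r["centre"],4),round(r["confidence"],2)) for l in("paddle","paddle_eye","paddle_grip") for r in nets.pinpoint("side",l)[:3] if r["centre"][1]>0])
E
```

```text
t: 13.45
eef_pos: [0.5064, 0.1744, 0.1442]
ee_rot: [3.141, 0.002, 0.486]
force: [-0.4, -0.2, -1.4]
width: 0.0237
gripper_force: 8.0
t: 13.75
eef_pos: [0.5155, 0.1784, 0.1274]
ee_rot: [3.141, 0.001, 0.486]
force: [-0.1, 0.4, -0.9]
width: 0.0237
gripper_force: 8.0
t: 14.05
eef_pos: [0.5235, 0.1836, 0.1113]
ee_rot: [3.141, 0.001, 0.486]
force: [-0.5, -0.1, -2.0]
width: 0.024
gripper_force: 8.0
[(array([0.5201, 0.1791, 0.105 ]), 0.6), (array([0.5254, 0.1861, 0.1206]), 0.94)]
```

```bash
python3 -m creep '{"translation":[[0,0,0],[-11,-6,21],[-11,-6,22],[0,0,0]],"spin":[0,0,0,0],"gripper":[0,0,0,0]}' 40
python3 -m creep '{"translation":[[13,7,10],[13,7,10],[13,6,10],[0,0,0],[0,0,0]],"spin":[0,0,0,0,0],"gripper":[0,0,0,0,0]}'
python3 - <<'E'
from ov import *
for c in("side","top","wrist"):
    f=cams.grab_frame(c); save(f,f"pics/{c}5.png")
    for l in("paddle","paddle_eye","paddle_grip"):
        for r in nets.pinpoint(c,l)[:3]:
            if r["centre"][1]>0: print(c,l,np.round(r["centre"],4),round(r["confidence"],2),np.round(rel(np.array(r["centre"])),4))
print(get_state()["t"], "desired eye (.0735,.089,.063)")
f=cams.grab_frame("top"); g=cams.grab_frame("side")
a=cv2.resize(f["img"][160:235,200:265,::-1],(390,450)); b=cv2.resize(g["img"][155:230,300:365,::-1],(390,450)); cv2.imwrite("pics/th.png",np.hstack([a,b]))
E
```

```text
t: 14.65
eef_pos: [0.502, 0.1718, 0.1588]
ee_rot: [-3.141, -0.005, 0.487]
force: [0.4, 0.1, -1.7]
width: 0.0234
gripper_force: 40.0
t: 15.15
eef_pos: [0.5401, 0.1914, 0.1847]
ee_rot: [-3.141, 0.001, 0.486]
force: [0.3, 0.6, -1.8]
width: 0.0236
gripper_force: 40.0
side paddle [0.5352 0.1908 0.1782] 0.75 [-0.0031  0.0909  0.0632]
side paddle [0.2733 0.3886 0.0021] 0.26 [-0.2117  0.3881 -0.0197]
side paddle_grip [0.5455 0.1975 0.194 ] 0.86 [0.0154 0.092  0.0708]
top paddle [0.5342 0.1925 0.1805] 0.72 [-0.0021  0.0928  0.0653]
top paddle_grip [0.5426 0.1898 0.1952] 0.57 [0.0106 0.0865 0.0749]
wrist paddle [0.5347 0.1904 0.1763] 0.75 [-0.0046  0.0907  0.0619]
wrist paddle_eye [0.6106 0.1261 0.0012] 0.48 [-0.0601 -0.0016 -0.1083]
wrist paddle_grip [0.5406 0.1922 0.1897] 0.96 [0.0073 0.0896 0.0705]
15.75 desired eye (.0735,.089,.063)
```

View pics/th.png

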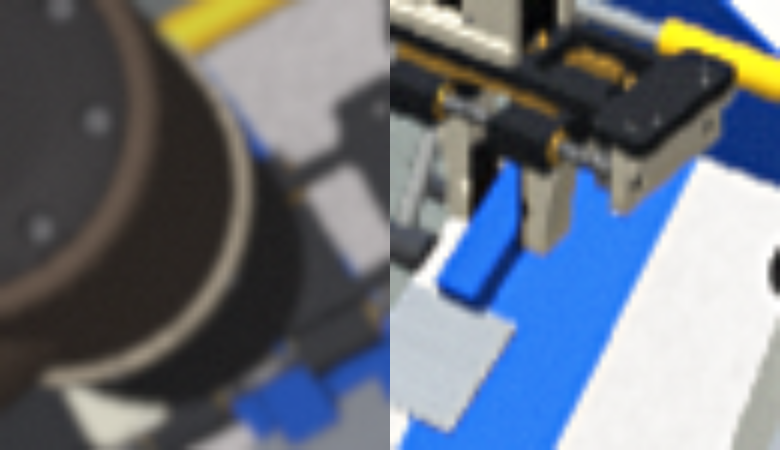

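The left crop (top camera) only shows the arm over the peg. The right crop (side camera) shows the paddle tilted to the slope above the plate, with its handle near (480,270). The reported origin agrees with the plan. The eye is hidden in both views, so I check eye against peg in the wrist view.

```bash
python3 - <<'E'
from ov import *
f=cams.grab_frame("wrist")
def q(p,k=1,o=(0,0)):
    c=f["R"]@p+f["t"]; th=np.arctan2(np.hypot(c[0],c[1]),c[2]); w=c[:2]/np.hypot(c[0],c[1])*th*f["mtx"][0,0]+f["mtx"][:2,2]; return tuple(int(v) for v in (w+.5-o)*k)
tip=P(.0737,.089,n0+.04); rt=P(.0733,.0915,n0); print(q(tip),q(rt))
s=get_state(); a=np.radians(27); A=X*np.cos(a)+Z*np.sin(a); M=-X*np.sin(a)+Z*np.cos(a)
pv=np.array(s["eef_pos"])+Z*.008; eye=pv+A*.0656-M*.0024   # top face
print(q(eye), np.round(rel(eye),4))
x0,y0=200,60; k=3
im=cv2.resize(f["img"][y0:y0+190,x0:x0+250,::-1],None,fx=k,fy=k,interpolation=cv2.INTER_CUBIC)
circ=lambda c,r,e1,e2,col:cv2.polylines(im,[np.array([q(c+r*(np.cos(t)*e1+np.sin(t)*e2),k,(x0,y0)) for t in np.linspace(0,6.28,40)])],True,col,1)
circ(eye,.011,A,Y,(0,255,255)); circ(tip,.006,U,Y,(0,255,0)); circ(rt,.006,U,Y,(0,0,255))
cv2.imwrite("pics/w6.png",im)
E
```

```text
(324, 159) (318, 112)
(324, 201) [0.0743 0.089  0.0683]
```

View pics/w6.png

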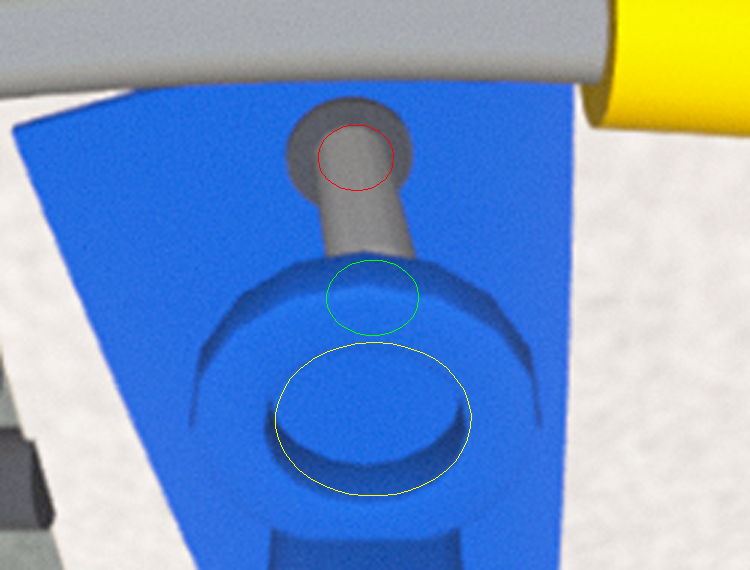

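The wrist crop shows the modelled eye hole (yellow circle, centre (373,420)) matching the real one within about 1 mm. The modelled peg line also runs along the real shaft, from (353,150) to (368,255). I descend along the peg axis.

```bash
python3 -m creep '{"translation":[[4,2,-9],[5,3,-8],[0,0,0]],"spin":[0,0,0],"gripper":[0,0,0]}'
python3 -m creep '{"translation":[[2,1,-4],[2,1,-4],[0,0,0]],"spin":[0,0,0],"gripper":[0,0,0]}'
python3 -m creep '{"translation":[[4,2,-9],[0,0,0]],"spin":[0,0],"gripper":[0,0]}'
```

```text
t: 16.2
eef_pos: [0.5493, 0.1964, 0.1665]
ee_rot: [3.141, 0.003, 0.486]
force: [-0.2, -0.3, -2.2]
width: 0.0238
gripper_force: 40.0
t: 16.5
eef_pos: [0.5534, 0.1985, 0.1598]
ee_rot: [3.142, 0.001, 0.486]
force: [0.1, -0.0, -1.6]
width: 0.0236
gripper_force: 40.0
t: 16.7
eef_pos: [0.5573, 0.2005, 0.1503]
ee_rot: [-3.142, 0.001, 0.486]
force: [-0.0, 1.1, -2.1]
width: 0.0237
gripper_force: 40.0
```

```bash
python3 -m creep '{"translation":[[3,2,-6],[3,1,-5],[0,0,0]],"spin":[0,0,0],"gripper":[0,0,0]}'
python3 - <<'E'
from ov import *
R=P(.0733,.0905,n0)
for c in("side","wrist"):
    cams.grab_frame(c)
    for l in("paddle","paddle_eye","paddle_grip"):
        for r in nets.pinpoint(c,l)[:2]:
            if r["centre"][1]>0 and r["centre"][0]>.4: print(c,l,round(r["confidence"],2),np.round(np.array(rel(np.array(r["centre"])))-rel(R),4))
E
```

```text
t: 17.0
eef_pos: [0.5634, 0.2034, 0.1395]
ee_rot: [3.141, 0.001, 0.486]
force: [-0.3, -0.3, -1.2]
width: 0.0236
gripper_force: 40.0
side paddle 0.63 [-0.0777 -0.0001  0.008 ]
side paddle_eye 0.71 [0.0005 0.0031 0.0088]
side paddle_grip 0.69 [-0.0583 -0.0011  0.0174]
wrist paddle 0.77 [-0.0763 -0.0018  0.0082]
wrist paddle_grip 0.69 [-0.0654 -0.      0.015 ]
```

The eye is on the peg, 8 to 9 mm off the plate. I release, let it settle and withdraw.

```bash
python3 -m creep '{"translation":[[0,0,0],[0,0,0],[0,0,0],[0,0,0],[0,0,0]],"spin":[0,0,0,0,0],"gripper":[0.35,0.45,0.5,0.5,0.5]}'
python3 -m creep '{"translation":[[-2,-1,15],[-5,-3,35],[-10,-5,40],[-25,-12,40],[-40,-20,20],[-40,-40,0],[0,-40,0],[0,0,0]],"spin":[0,0,0,0,0,0,0,0],"gripper":[0.5,0.5,0.5,0.5,0.5,0.5,0.5,0.5]}'
python3 - <<'E'
from ov import *
R=P(.0733,.0905,n0)
for c in("side","top"):
    f=cams.grab_frame(c); 
    for l in("paddle","paddle_eye","paddle_grip","handle_bar"):
        for r in nets.pinpoint(c,l)[:2]:
            if r["centre"][1]>0 and r["centre"][0]>.4: print(c,l,round(r["confidence"],2),np.round(np.array(rel(np.array(r["centre"])))-rel(R),4),np.round(r["centre"],3))
    for l,p in dict(pack=(.363,-.05),bottle=(.508,.498),carton=(.272,.387),scissors=(.749,-.161),tape=(.705,-.377),scraper=(.467,-.42)).items():
        print(l,[(np.round(np.array(r["centre"][:2])-p,3).tolist()) for r in nets.pinpoint(c,l)[:1]],end=" ")
s=get_state(); print(s["t"],np.round(s["eef_pos"],3),np.round(s["force"],1))
E
```

```text
t: 17.9
eef_pos: [0.5635, 0.2035, 0.1406]
ee_rot: [-3.142, -0.0, 0.486]
force: [0.4, 0.1, 0.2]
width: 0.0437
gripper_force: 0.0
t: 18.7
eef_pos: [0.4448, 0.0843, 0.2918]
ee_rot: [-3.141, -0.002, 0.485]
force: [0.3, 1.5, 0.5]
width: 0.0437
gripper_force: 0.0
side paddle 0.66 [-0.0781 -0.0018  0.0015] [0.561 0.202 0.126]
side paddle_eye 0.57 [-0.0061 -0.0003  0.0038] [0.614 0.232 0.164]
side paddle_grip 0.7 [-0.063  -0.0001  0.0124] [0.567 0.207 0.144]
side handle_bar 0.94 [ 0.0463 -0.0915  0.0647] [0.67  0.158 0.243]
side handle_bar 0.36 [-0.0786 -0.0016  0.0009] [0.561 0.202 0.126]
pack [[-0.002, -0.0]] bottle [[0.002, -0.0]] carton [[-0.0, 0.002]] scissors [[-0.006, 0.0]] tape [[0.002, -0.002]] scraper [[0.003, -0.002]] top paddle 0.75 [-0.0778  0.0016  0.0061] [0.558 0.204 0.131]
top paddle_eye 0.61 [-0.0031 -0.0004  0.0061] [0.616 0.232 0.168]
top paddle_grip 0.63 [-0.0628 -0.0014  0.0145] [0.567 0.206 0.145]
top handle_bar 0.77 [ 0.045  -0.0917  0.0656] [0.669 0.157 0.244]
pack [[-0.003, -0.001]] bottle [[-0.004, -0.001]] carton [] scissors [[0.001, 0.002]] tape [[-0.003, -0.001]] scraper [[0.005, -0.004]] 19.8 [0.446 0.087 0.291] [ 0.6 -0.2 -0.9]
```

The paddle lies flat with its eye about 4 mm down-slope of the peg axis (hole slack), and the handle is at its rear stop. The bystanders are where they were, so I hand the job in.

```bash
python3 -c "
from station import arm; print(arm.job_done())"
```

```text
the job is handed in; nothing more can be done
None
```

I handed the job in at about 20 s: the carry handle is at its rear stop, the blue paddle hangs flat on the blue plate's peg with its blade down, and the bystanders are where they were; no verdict came back.

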